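# Fit a freshly cast knob to the gas hob and hold it pressed in

## Task

One control of the portable gas hob has lost its knob. Lift the newly cast knob out of the open lower half of its mould, turn it so that its pointer faces the off pip beside the bare spindle (the flat in its bore then meets the flat of the spindle), push it fully home, and press it in against the spring right to the stop, as one does to light a burner. Finish while still holding the knob pressed in, and leave the other things on the worktop and the kettle where they are.

Things in the scene. Friction and masses are not known exactly. Their poses are not given: they have to be found in the camera images.
- knob_centre (a point): the loose black plastic knob, 30 g: round skirt 46 mm across, 8 mm high, and on it a straight grip bar 20 mm wide, 44 mm long, 22 mm high (30 mm in all). Point on its axis, 15 mm above its underside. z up the axis; x along the bar to the pointer nose, so the bar is pinched across y. At the start it stands upright in the mould, skirt flush with the mould's top, only the bar above it
- knob_bore_end (a point): centre of the closed end of the knob's D bore, on its axis, 18 mm above its underside (3 mm above knob_centre); axes as knob_centre. The bore opens in the underside: 12.9 mm diameter, 18 mm deep, its flat on the -x side (opposite the pointer), 2.45 mm from the axis; its mouth is countersunk, 1.8 mm wider all round
- knob_pointer (a point): point at the end of the knob's pointer nose, 28 mm from its axis along the knob's +x, 15 mm above its underside; axes as knob_centre
- mould_lower: lower half of the two-part casting mould, grey, fixed: block 104 x 84 x 22 mm with a 4 mm flange round its foot, four domes 4 mm high at its corners, a round cavity 48 mm across, 8 mm deep, where the knob sits over a D-shaped core 6 mm high: lift straight up. Origin at the centre of its underside, z up, top at +22 mm. The upper half, grey, 34 mm high, is fixed to its left
- spindle_tip (a point): top centre of the hob's bare brass spindle: 12 mm diameter, upright, 26 mm out of its bezel, chamfered tip, one flat 2 mm from the axis over its upper 21 mm. z up; the flat faces this frame's -x (hob's front); +x points to the off pip, a black dot beside the bezel. It does not turn. Knob home: tip touches knob_bore_end, knob's x along this x. Moves down when pressed
- spindle (a joint): how far the bare spindle is pressed in, m: 0 out, 0.005 at its stop. A spring resists with 3 N at the start of travel and 8 N at the stop
- hob: portable two-burner gas hob, steel, fixed: 300 mm deep (x), 400 mm wide (y), top 58 mm high. Origin at the centre of its underside, x from its front to its rear. Two controls stand on its front strip, 108 mm in front of its centre and 60 mm to either side of it; one is the bare spindle, the other still has its knob (fixed)
- kettle: teal kettle standing on a pan support of the hob, loose; 154 x 186 x 156 mm. Origin at its underside
- lighter: green pocket lighter lying on the worktop before the hob, loose; 24 x 80 x 12 mm
- screwdriver: small red-handled screwdriver lying on the worktop before the hob, loose; 160 mm long, 26 mm high
- tape: roll of tan tape lying flat behind the mould, loose; 98 mm across, 25 mm high

How it is judged (in metres and radians):
On the way, in this order (a step that is already met when the one before it is completed fails the run):
1. the knob is lifted clear of the mould in the gripper (z of knob_centre in the frame of mould_lower above 0.06 m and contact force between the fingers and knob above 1 N), for 0.1 s.
2. the knob is home on the bare spindle, its pointer to the off pip (distance between knob_bore_end and spindle_tip below 0.0025 m and x of knob_pointer in the frame of spindle_tip above 0.0265 m and angle between the z axis of knob_pointer and the z axis of spindle_tip, either way round below 0.1 rad), for 0.1 s.
At the end, for the whole second after the job is handed in: The knob is home on the bare spindle (end of its bore within 2.5 mm of the spindle's tip, pointer to the off pip within about 18 degrees, upright within 0.1 rad), the spindle is pressed in by more than 4 of its 5 mm, and the fingers are still on the knob (all of step 2 and value of joint spindle above 0.004 m and contact force between the fingers and knob above 1 N); the arm keeps its last pose, push and grip.
It fails at once if the kettle, lighter, screwdriver or tape is moved by more than 30 mm (distance of any of kettle, lighter, screwdriver, tape from where it was at the start of the episode above 0.03 m).
It also fails if it takes over 38 s, if anything falls off the work surface, if the arm or the gripper's body presses on something with over 40 N, if the wrist force passes 120 N, or if a joint passes its speed limit or range.

## Robot

A 6-joint arm with a two-finger parallel gripper is mounted at the origin on a cart in front of the work surface, level with it; the furniture and walls round the work are solid. World frame = base frame: x ahead of the robot, y to its left, z up, the work surface at z = 0. Lengths are in mm, angles in rad, forces in N, time in s.
With the tool pointing down it reaches from about 325 to 875 mm from the base axis. Payload 4.4 kg.
Tool frame: the origin (TCP) lies on the centre line of the jaws, within the pads' length; the fingertips stand ahead of it and the grasp point (between the pads) lies 6 mm ahead of it (ctrl.tcp_to_tips is the z of the fingertips in the tool frame, in mm); z points along the fingers, y is the line along which they close (so a half turn about z gives the same grasp; the last joint's range is limited). The gripper opens to 85 mm and grips with 20 to 120 N. Pads are 22 mm wide; open, the fingers measure 114 mm over their backs; the gripper's body (76 mm by 85 mm) begins 54 mm behind the grasp point. The pads swing forward as they close: fully open they stand 13 mm farther back than shut.
Start: joints at [-0.15, 0.207, 1.542, -0, 1.393, -0.15], TCP at [575.002, -0.012, 234.682] pointing down, gripper open.
Joint ranges: [-2.73, 2.73], [-0.86, 2.22], [0.23, 2.46], [-1.11, 4.25], [0.08, 2.63], [-2.82, 2.82]. Speed limits (rad/s): [2.79, 2.79, 3.14, 3.14, 3.14, 3.14].

## Interface

Orientations are given as a 3x3 rotation matrix whose columns are the frame's x, y, z axes.
In Python, from plant import ctrl, sensors, optics gives the robot as it stands. Calls block until the motion is done:
- ctrl.move_ptp(position, orientation): joint-space move of the TCP to a pose.
- ctrl.move_l(position, rot=None, vel=150, threshold=None): straight line of the TCP; rot=None keeps the orientation; vel is the mean speed in mm/s. With threshold (N) it stops when the force on the tool has changed by that much, and returns True; else False.
- ctrl.set_joints(angles): joint-space move.
- ctrl.gripper_to(opening, force=None): finger opening in mm; force is the grip in N (None keeps the last); returns when the fingers have stopped.
- ctrl.hold(seconds).
- ctrl.solve_ik(position, orientation): joint angles nearest the present ones, or None.
- sensors.read_state(): the state.
- optics.grab_frame(name): name is "scene" or "side" or "wrist"; returns (picture, depth): 480x640x3 uint8, red, green, blue; 480x640 float32, mm along the optical axis (not along the pixel's ray), 0 where there is no reading.
- optics.camera_params(name): a dict with "mtx" (3x3 intrinsics, pixels), "R" (3x3) and "t" (3): a world point X has camera coordinates R X + t; the wrist camera has in their place "T_tool_cam" (4x4, takes a point from camera to tool coordinates, whose origin is the TCP and whose axes are the flange's). Camera axes: x right, y down, z forward; pixel columns grow to the right and rows downward; lengths in mm; the calibration is good to about 2 mm. A picture is of the moment at which its call begins: read the wrist's pose just before it. camera_params takes no time and is no camera call.
A pose or a line that the arm cannot do raises ctrl.MotionError and nothing moves.
- ctrl.finish_job(): hands the job in; it is judged then, once.
The state is a dict: "t": time; "q": joint angles; "qvel": joint speeds; "tau": joint torques, N m; "eef_pos": TCP position; "eef_rot": TCP orientation; "force": force on the tool from outside, world axes, zero at the start; "wrist_torque": the same for the moment, N m; "grip_width": finger opening in mm; "grasp_force": force on a finger pad.
Only numpy, scipy, OpenCV 4.12 (cv2) and the standard library are available. Lean on these libraries where they do the work, as an engineer would, in place of code of your own. Each camera call takes 0.05 s, during which the arm holds its last target. There are 200 camera calls.

## Working session

There is one attempt and no reset: what is moved stays moved. The work goes in short steps, each a Python script; the robot and the scene stay as the last script left them, time stands still between calls to the robot, and variables do not carry over. Pictures are saved under pics/ and viewed, at most 10 in all, crops included, and the job is handed in when it is done.

```bash
mkdir -p pics; python3 - <<'E'
from plant import ctrl, sensors, optics
import cv2, numpy as np
for n in ["scene","side","wrist"]:
    p,d=optics.grab_frame(n); np.savez(f"pics/{n}0.npz",p=p,d=d); cv2.imwrite(f"pics/{n}0.png",p[:,:,::-1])
    print(n,optics.camera_params(n))
print(ctrl.tcp_to_tips, sensors.read_state())
E
```

```text
scene {'mtx': array([[571.25357752,   0.        , 327.60656889],
       [  0.        , 571.25357752, 239.48162985],
       [  0.        ,   0.        ,   1.        ]]), 'R': array([[-0.83897688, -0.54413303, -0.0060859 ],
       [-0.40470166,  0.63139166, -0.66148404],
       [ 0.3637779 , -0.55250684, -0.74993455]]), 't': array([ 484.82685021,  246.63556036, 1112.55286385])}
side {'mtx': array([[457.61420491,   0.        , 319.98317561],
       [  0.        , 457.61420491, 244.13420765],
       [  0.        ,   0.        ,   1.        ]]), 'R': array([[ 0.97508441, -0.22168029, -0.00826053],
       [-0.15764385, -0.6662531 , -0.72887257],
       [ 0.15607308,  0.71201451, -0.68459954]]), 't': array([-504.92800151,  185.63379271, 1005.71577128])}
wrist {'mtx': array([[365.08614007,   0.        , 321.1774242 ],
       [  0.        , 365.08614007, 240.87601882],
       [  0.        ,   0.        ,   1.        ]]), 'T_tool_cam': array([[ 1.39017122e-04, -9.45048474e-01, -3.26930209e-01,
         8.51057839e+01],
       [ 9.99999933e-01,  2.08870879e-05,  3.64841787e-04,
         7.93791
[... 282 characters left out ...]
     1.39348968e+00, -1.50532808e-01]), 'qvel': array([ 0.00045688, -0.00187209, -0.00583785,  0.00110938,  0.00089689,
       -0.00040054]), 'tau': array([ 5.23460058e-04, -3.83512866e+01, -2.92037880e+01, -1.78299792e-04,
        6.64118095e-03, -5.65601522e-05]), 'eef_pos': array([5.74404350e+02, 7.45337310e-02, 2.33733053e+02]), 'eef_rot': array([[-4.70973072e-05,  9.99998305e-01, -1.84082000e-03],
       [ 9.99999968e-01,  4.75543539e-05,  2.48241299e-04],
       [ 2.48328417e-04, -1.84080825e-03, -9.99998275e-01]]), 'force': array([-0.44250876,  0.20707241, -1.25729233]), 'wrist_torque': array([ 0.02661027,  0.02834618, -0.00647365]), 'grasp_force': 0.0, 'grip_width': 85.0681395733598}
```

View pics/scene0.png

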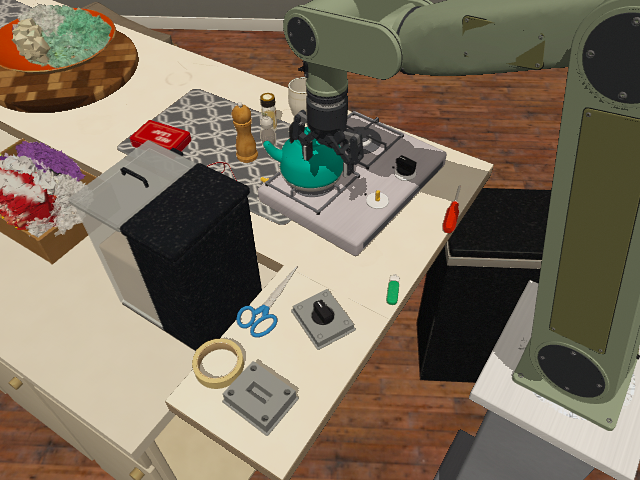

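View pics/side0.png

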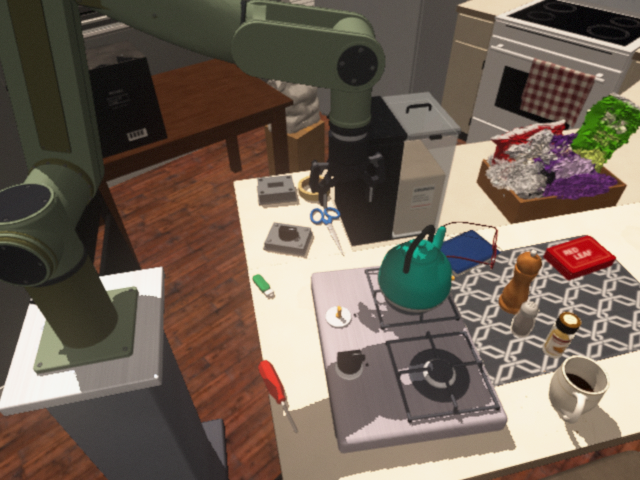

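View pics/wrist0.png

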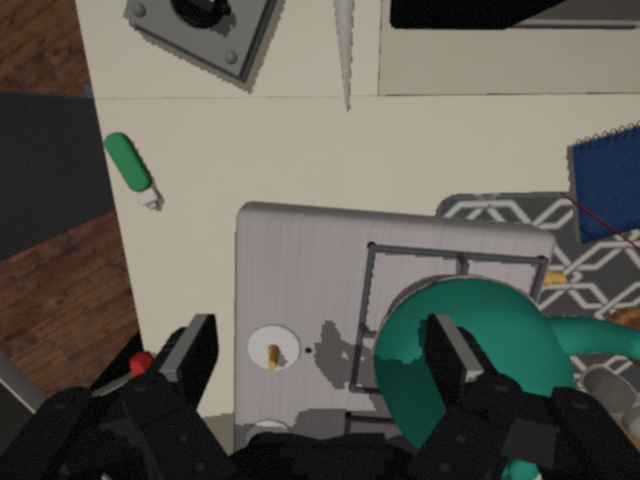

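The scene view shows the mould with the black knob at about (322,312), the spindle at (378,197) and the lighter at (393,290). The wrist view shows the spindle tip at about (274,347) and the off pip at (308,351). I'll get rough positions first, then look at each from close above.

```bash
cat > h.py <<'E'
from plant import ctrl, sensors, optics
import cv2, numpy as np
DOWN=lambda a: np.array([[np.cos(a),np.sin(a),0],[np.sin(a),-np.cos(a),0],[0,0,-1.]])  # tool x at yaw a
def cam(name,s=None):
    c=optics.camera_params(name)
    if name!="wrist": return c["mtx"],c["R"].T,-c["R"].T@c["t"]
    T=c["T_tool_cam"]; return c["mtx"],s["eef_rot"]@T[:3,:3],s["eef_rot"]@T[:3,3]+s["eef_pos"]
def ray(c,uv):
    K,R,o=c; return o,R@np.linalg.solve(K,[uv[0],uv[1],1.])
def plane(c,uv,z):
    o,d=ray(c,uv); return o+d*(z-o[2])/d[2]
def pt(c,uv,dep):
    o,d=ray(c,uv); return o+d*dep
def shot(tag):
    s=sensors.read_state(); p,d=optics.grab_frame("wrist"); cv2.imwrite(f"pics/{tag}.png",p[:,:,::-1]); np.savez(f"pics/{tag}.npz",p=p,d=d,pos=s["eef_pos"],rot=s["eef_rot"])
    return p,d,cam("wrist",s),s
def load(tag):
    f=np.load(f"pics/{tag}.npz"); return f["p"],f["d"],cam("wrist",dict(eef_pos=f["pos"],eef_rot=f["rot"]))
E
python3 - <<'E'
from h import *
s=sensors.read_state(); c=cam("wrist",s); W=np.load("pics/wrist0.npz")["d"]
for n,uv in dict(bez=(262,335),tip=(273,349),pip=(308,351),hobcorner=(240,206),hobfar=(552,236),hobleftdown=(236,400)).items():
    d=W[uv[1],uv[0]]; print(n,pt(c,uv,d).round(1),plane(c,uv,58).round(1))
for n,uvs in dict(scene=[(322,308),(378,193),(326,312),(353,329),(292,318),(326,347),(321,291),(393,290)],side=[(290,233),(338,308),(262,285)]).items():
    c=cam(n); D=np.load(f"pics/{n}0.npz")["d"]
    for uv in uvs: print(n,uv,pt(c,uv,D[uv[1],uv[0]]).round(1))
E
```

```text
bez [ 516.5 -120.9   62.4] [ 515.6 -123.9   58. ]
tip [ 528.1 -130.6   71.7] [ 525.9 -140.4   58. ]
pip [ 561.7 -140.3   61.5] [ 561.6 -142.8   58. ]
hobcorner [489.4  -5.8  -2. ] [503.1   8.7  58. ]
hobfar [788.8 -21.   51.9] [784.8 -19.   58. ]
hobleftdown [ 482.2 -208.6   54.3] [ 483.3 -205.2   58. ]
scene (322, 308) [474.3 180.   45.7]
scene (378, 193) [ 526.8 -135.6   83.1]
scene (326, 312) [463.2 182.3  43.2]
scene (353, 329) [407.7 167.4   7.8]
scene (292, 318) [5.308e+02 2.089e+02 2.000e-01]
scene (326, 347) [433.3 228.8   0.9]
scene (321, 291) [ 5.185e+02  1.179e+02 -4.000e-01]
scene (393, 290) [385.5  39.2  10.9]
side (290, 233) [476.9 164.1  40.6]
side (338, 308) [ 525.2 -136.2   87.3]
side (262, 285) [384.5  29.9  12. ]
```

```bash
python3 - <<'E'
from h import *
ctrl.move_ptp([473,180,180],DOWN(np.pi/2))
ctrl.hold(0.2)
p,d,c,s=shot("knob1"); print(s["t"],s["q"].round(2),s["eef_pos"])
E
```

```text
1.2167 [ 0.19  0.11  1.77 -0.    1.26  0.19] [474.41765674 178.95304682 180.65626669]
```

View pics/knob1.png

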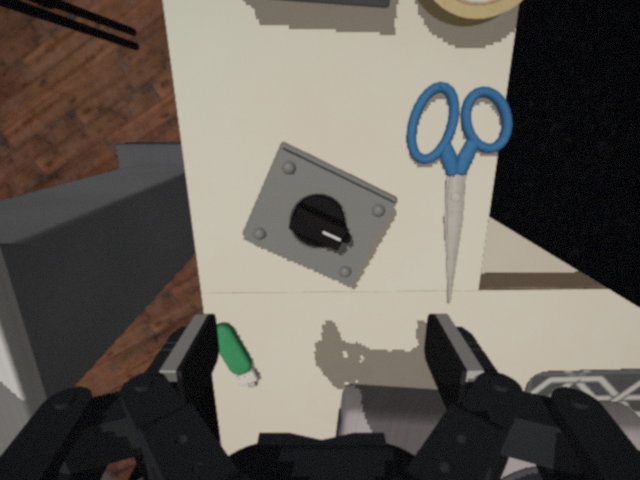

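The wrist view shows the knob at about (320,222) with its bar and white pointer line running to the lower right, (347,240). Next I'll enlarge that area and measure the bar from depth.

```bash
python3 - <<'E'
from h import *
p,d,c=load("knob1")
cv2.imwrite("pics/knob1z.png",cv2.resize(p[130:300,230:410,::-1],None,fx=3.3,fy=3.3,interpolation=cv2.INTER_CUBIC))
v,u=np.mgrid[130:300,230:410]; P=np.array([pt(c,(a,b),d[b,a]) for a,b in zip(u.ravel(),v.ravel())])
rgb=p[130:300,230:410].reshape(-1,3).astype(int)
z=P[:,2]
print(np.histogram(z,bins=np.arange(-4,64,4)))
top=P[(z>38)&(z<60)]; print(len(top), top.mean(0), cv2.minAreaRect(top[:,:2].astype(np.float32)))
# white pointer line
w=(rgb.min(1)>150)&(np.hypot(P[:,0]-474,P[:,1]-180)<40)&(z>30)
print(w.sum())
if w.sum()>4:
    uvw=np.c_[u.ravel(),v.ravel()][w]; Q=np.array([plane(c,x,52-0)for x in uvw]); print(cv2.minAreaRect(uvw.astype(np.float32)))
# mould top outline
g=P[(z>15)&(z<30)&(rgb.max(1)<150)]; print(cv2.minAreaRect(g[:,:2].astype(np.float32)))
E
```

```text
(array([ 7182, 10301,  1014,    95,   121,   206,  9441,   511,    66,
          92,    92,   503,   866,     0,     0,     0]), array([-4,  0,  4,  8, 12, 16, 20, 24, 28, 32, 36, 40, 44, 48, 52, 56, 60]))
1405 [473.02679855 179.72319047  44.03715585] ((473.10211181640625, 178.55197143554688), (20.747209548950195, 44.08872985839844), 64.6572265625)
34
((330.9741516113281, 235.56036376953125), (17.46375846862793, 1.8382903337478638), 23.198589324951172)
((473.12652587890625, 178.34202575683594), (84.79544830322266, 104.16252899169922), 64.21955108642578)
```

View pics/knob1z.png

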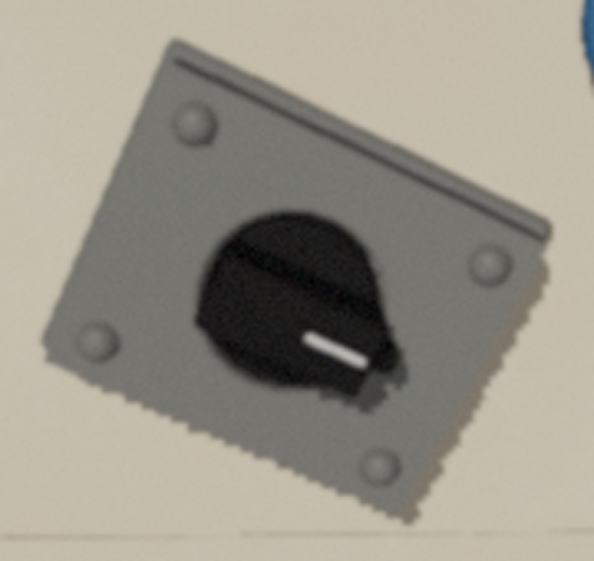

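Knob axis is at about (473,178.4) with the pointer yaw at -25.7°. Next I'll look at the spindle from close up, with the tool x axis towards the robot as it will be for placing.

```bash
python3 - <<'E'
from h import *
ctrl.move_ptp([527,-136,210],DOWN(np.radians(174.5)))
ctrl.hold(0.2)
p,d,c,s=shot("sp1"); print(s["t"],s["q"].round(2),s["eef_pos"])
v,u=np.mgrid[0:480:1,0:640:1]; K,R,o=c
X=np.stack([(u-K[0,2])/K[0,0],(v-K[1,2])/K[1,1],np.ones_like(u)],-1)*d[...,None]@R.T+o
np.save("pics/sp1X.npy",X); 
near=np.hypot(X[...,0]-527,X[...,1]+136)<40
hs=p.astype(int); brass=near&(hs[...,0]-hs[...,2]>50)
print("brass",brass.sum(),u[brass].mean(),v[brass].mean(),X[brass].min(0),X[brass].max(0))
bz=near&(X[...,2]>59.5)&(X[...,2]<68)&~brass; print("bezel z",np.median(X[bz],0), bz.sum())
kt=(X[...,2]>100)&(hs[...,1]>hs[...,0]+40); print("kettle",X[kt].min(0),X[kt].max(0))
cv2.imwrite("pics/sp1z.png",cv2.resize(p[140:340,200:440,::-1],None,fx=3,fy=3,interpolation=cv2.INTER_CUBIC))
E
```

```text
3.275 [-0.41  0.16  1.65  0.    1.33 -1.89] [ 527.03092745 -135.51427112  209.94960165]
brass 269 317.97026022304834 227.60223048327137 [ 520.4496398  -143.93965804   63.28257448] [ 535.75446491 -131.60734993   89.8066058 ]
bezel z [ 523.65151075 -136.56923315   62.31118168] 2928
kettle [ 443.85840681 -184.57459172  103.5081234 ] [671.77319189 -56.27158139 349.61329298]
```

View pics/sp1.png

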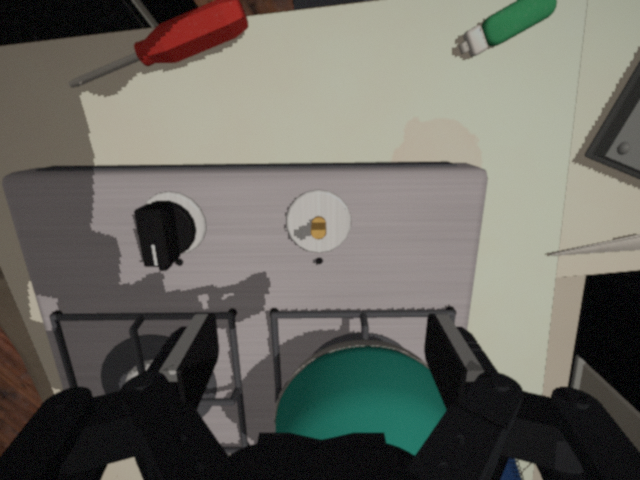

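View pics/sp1z.png

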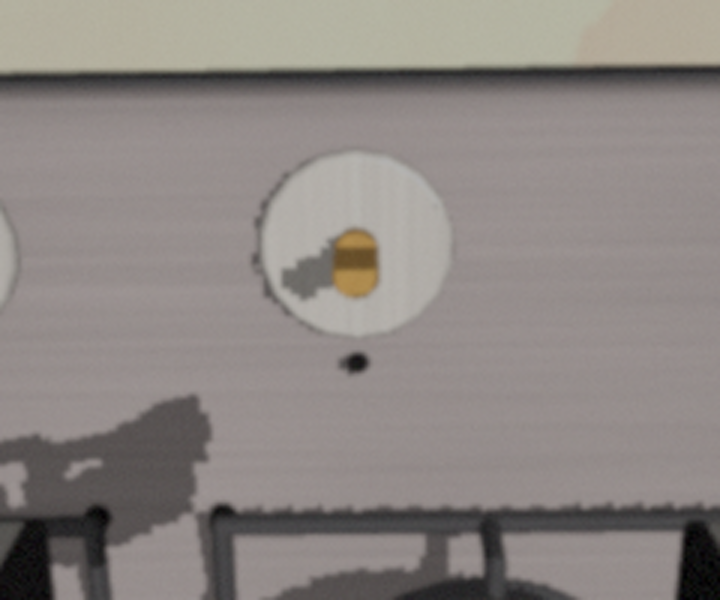

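In the spindle view the bezel is centred at about (319,221), the brass spindle is at (318,227) and the pip is at (318.5,261). The hob front edge is near-horizontal in the picture. Fitting these numerically:

```bash
python3 - <<'E'
from h import *
p,d,c=load("sp1"); X=np.load("pics/sp1X.npy"); h=p.astype(int)
v,u=np.mgrid[0:480,0:640]
near=np.hypot(u-319,v-221)<60
m=(near&(h.min(-1)>165)&(h.max(-1)-h.min(-1)<40)).astype(np.uint8)
cn=max(cv2.findContours(m,cv2.RETR_EXTERNAL,cv2.CHAIN_APPROX_NONE)[0],key=cv2.contourArea)
hull=cv2.convexHull(cn)[:,0]
Q=np.array([plane(c,x,62.2)[:2] for x in hull],np.float32); print("bezel circ",cv2.minEnclosingCircle(Q),cv2.fitEllipse(Q))
pm=near&(h.max(-1)<70)&(v>250); uv=(u[pm].mean(),v[pm].mean()); pip=plane(c,uv,58.2); print("pip",uv,pip,pm.sum())
br=near&(h[...,0]-h[...,2]>50)&(np.hypot(u-318,v-227)<15)
for lo in range(215,243,2):
    r=br[lo:lo+2]; 
    if r.any(): print(lo,u[lo:lo+2][r].min(),u[lo:lo+2][r].max(),np.median(X[lo:lo+2][r],0).round(1),int(np.median(h[lo:lo+2][r][:,0])))
top=X[br&(X[...,2]>86.5)]; print("top",top.mean(0),top.min(0),top.max(0),len(top))
# front edge direction: top surface pts of z~58 boundary
E=[]
for col in range(40,470,10):
    zz=X[150:215,col,2]; i=np.where(zz>56.5)[0]
    if len(i): E.append(X[150+i[0],col,:2])
E=np.array(E); k=np.polyfit(E[:,1],E[:,0],1); r=E[:,0]-np.polyval(k,E[:,1]); g=abs(r)<2; k=np.polyfit(E[g,1],E[g,0],1); print("front yaw",np.degrees(-np.arctan(k[0])),g.sum())
for n,zone in dict(scene=(378,197),side=(338,314)).items():
    f=np.load(f"pics/{n}0.npz");q=f["p"].astype(int); b=(np.hypot(u-zone[0],v-zone[1])<14)&(q[...,0]-q[...,2]>60)
    vt=v[b].min(); row=b&(v<=vt+1); uv=(u[row].mean(),vt+2); print(n,uv,plane(cam(n),uv,88).round(1))
E
```

```text
bezel circ ((526.205078125, -136.60183715820312), 25.178085327148438) ((526.14990234375, -136.83071899414062), (48.751609802246094, 50.14137268066406), 60.44963836669922)
pip (np.float64(318.41379310344826), np.float64(260.44827586206895)) [ 561.79470567 -140.38427518   58.2       ] 29
217 314 322 [ 521.4 -136.6   67.1] 146
219 312 324 [ 522.9 -136.9   67.4] 168
221 312 324 [ 524.3 -137.    67.9] 143
223 312 324 [ 524.4 -137.    73.3] 108
225 312 324 [ 524.6 -136.9   78.4] 104
227 312 324 [ 524.5 -136.9   83.8] 106
229 311 325 [ 524.8 -136.9   88. ] 135
231 311 325 [ 526.2 -137.    88.3] 171
233 311 325 [ 527.9 -137.2   88.3] 173
235 312 324 [ 529.3 -137.3   88.7] 172
237 314 322 [ 530.7 -137.5   88.4] 164
top [ 526.69520704 -137.05746541   90.41227818] [ 443.85840681 -142.34123451   86.54138492] [ 531.80955907 -126.75684156  349.61329298] 125
front yaw -3.1960646564104414 6
scene (np.float64(377.7142857142857), np.int64(192)) [ 526.7 -133.5   88. ]
side (np.float64(338.5), np.int64(308)) [ 526.  -136.9   88. ]
```

Spindle axis is at about (526.3,-136.8), tip z 88, yaw about -5.7°. I'll re-look at the knob in the grasp orientation so that camera bias cancels, check the kettle clearance, then grasp.

```bash
python3 - <<'E'
from h import *
v,u=np.mgrid[0:480,0:640]
for n in ["scene","side"]:
    f=np.load(f"pics/{n}0.npz");q=f["p"].astype(int);d=f["d"];K,R,o=cam(n)
    X=np.stack([(u-K[0,2])/K[0,0],(v-K[1,2])/K[1,1],np.ones_like(u)],-1)*d[...,None]@R.T+o
    m=(q[...,1]-q[...,0]>40)&(X[...,2]>70)&(X[...,2]<260)&(X[...,0]<800)&(X[...,0]>500)&(X[...,1]<50)&(X[...,1]>-250)
    print(n,np.percentile(X[m],[1,99],axis=0).round(0).tolist())
ctrl.gripper_to(46,80)
ctrl.move_ptp([473,178.4,180],DOWN(np.radians(154.3))); ctrl.hold(0.2)
p,d,c,s=shot("knob2"); K,R,o=c
X=np.stack([(u-K[0,2])/K[0,0],(v-K[1,2])/K[1,1],np.ones_like(u)],-1)*d[...,None]@R.T+o
r=np.hypot(X[...,0]-473,X[...,1]-178)
t=X[(r<35)&(X[...,2]>40)&(X[...,2]<50)]; print("bar",t.mean(0),cv2.minAreaRect(t[:,:2].astype(np.float32)))
g=(r<75)&(X[...,2]>18)&(X[...,2]<28); print("mould",cv2.minAreaRect(X[g][:,:2].astype(np.float32)),np.median(X[g][:,2]))
print(s["t"],s["q"].round(2),s["eef_pos"],s["grip_width"])
E
```

```text
scene [[623.0, -132.0, 103.0], [771.0, -38.0, 200.0]]
side [[627.0, -188.0, 109.0], [768.0, -56.0, 214.0]]
bar [471.29890638 179.35773214  44.24661774] ((472.23626708984375, 178.72181701660156), (19.899211883544922, 43.61129379272461), 64.73975372314453)
mould ((472.87237548828125, 178.5272979736328), (84.19705963134766, 104.60224914550781), 64.22842407226562) 22.41090712602721
5.2167 [ 0.19  0.11  1.77 -0.    1.26 -0.93] [473.64619032 177.47477724 180.17266871] 45.92919858409562
```

```bash
python3 - <<'E'
from h import *
k=np.array([472.6,178.6]); Rk=DOWN(np.radians(154.4))
ctrl.move_ptp([*k,90],Rk)
print(ctrl.move_l([*k,50],vel=60,threshold=15)); ctrl.hold(0.2)
s=sensors.read_state(); print(s["eef_pos"],s["force"])
ctrl.gripper_to(10,80); ctrl.hold(0.3)
s=sensors.read_state(); print(s["eef_pos"],s["force"],s["grip_width"],s["grasp_force"])
print(ctrl.move_l([*k,130],vel=80)); ctrl.hold(0.2)
s=sensors.read_state(); print(s["t"],s["eef_pos"],s["force"],s["grip_width"],s["grasp_force"])
p,d,c,s=shot("held"); cv2.imwrite("pics/heldz.png",cv2.resize(p[160:480,160:480,::-1],None,fx=1.8,fy=1.8))
E
```

```text
False
[473.03367676 178.68086686  50.44004879] [-0.45584635  0.80374747  0.05962549]
[472.58860979 178.59202727  49.97439441] [-0.23251559  0.51028328 -0.17789926] 9.619746140775225 0.0
False
8.8167 [472.16635418 178.5021533  129.38005202] [ 0.32731226 -0.54353925  0.56860316] 10.37011804002048 0.0
```

View pics/heldz.png

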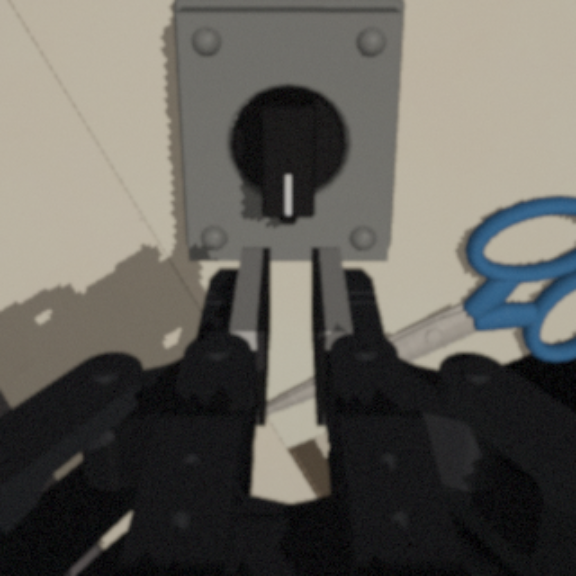

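The knob is still in the mould with its bar upright at about (290,155) in the crop, so the jaws closed on air. I'll measure where the fingertips really are in the tool frame.

```bash
python3 - <<'E'
from h import *
p,d,c=load("held"); T=optics.camera_params("wrist")["T_tool_cam"]; K=c[0]
for (cu,cv_) in [(255,255),(250,290),(245,330),(328,255),(335,290),(288,150),(290,120),(290,200),(290,215),(255,140)]:
    u=int(160+cu/1.8); v=int(160+cv_/1.8); z=d[v,u]
    x=np.linalg.solve(K,[u,v,1.])*z; print((cu,cv_),(T[:3,:3]@x+T[:3,3]).round(1), pt(c,(u,v),z).round(1))
print(ctrl.tcp_to_tips)
E
```

```text
(255, 255) [10.5 -7.4 -4.1] [459.5 176.4 133.5]
(250, 290) [ 10.6  -7.7 -19.8] [459.3 176.2 149.2]
(245, 330) [ 10.9  -7.5 -34.3] [459.1 176.5 163.7]
(328, 255) [10.4  9.7 -3.9] [467.  191.8 133.3]
(335, 290) [ 10.6  10.4 -19.9] [467.1 192.4 149.3]
(288, 150) [ 4.1  0.3 86.7] [468.5 180.5  42.6]
(290, 120) [16.2  0.9 85.4] [457.9 186.3  44. ]
(290, 200) [-15.1   0.9  84.8] [486.1 172.8  44.6]
(290, 215) [-20.6   0.9  83.9] [491.  170.4  45.4]
(255, 140) [  1.6 -13.3 106.6] [464.8 167.2  22.8]
25.0
```

The tips actually sit at tool z of about 0, not +25, so the jaws passed over the 44 mm bar. I'll redo the grasp with a guarded touch-off on the mould top, then back off a little and close.

```bash
python3 - <<'E'
from h import *
k=np.array([472.8,178.5])
p,d,c=load("held"); T=optics.camera_params("wrist")["T_tool_cam"]; K=c[0]
for v in range(292,304,1):
    x=np.linalg.solve(K,[301,v,1.])*d[v,301]; print(v,(T[:3,:3]@x+T[:3,3]).round(1)[2],end="; ")
ctrl.gripper_to(32,80)
ctrl.move_l([*k,60],vel=120)
hit=ctrl.move_l([*k,18],vel=30,threshold=6)
z=sensors.read_state()["eef_pos"][2]; print(hit,z)
if hit:
    ctrl.move_l([*k,z+3],vel=30); ctrl.gripper_to(10,80); ctrl.hold(0.2)
    s=sensors.read_state(); print(s["t"],s["eef_pos"],s["force"],s["grip_width"],s["grasp_force"])
E
```

```text
292 105.5; 293 107.0; 294 107.8; 295 106.7; 296 107.5; 297 0.4; 298 -0.9; 299 -3.2; 300 -3.6; 301 -4.1; 302 -4.2; 303 -5.7; True 23.312664631543644
11.8 [472.51697849 178.02134798  26.36079749] [-1.90854616 -3.47083987  3.89750349] 18.615430247814587 79.31524034589529
```

```bash
python3 - <<'E'
from h import *
k=np.array([472.8,178.5])
ctrl.move_l([*k,120],vel=100); ctrl.hold(0.1)
s=sensors.read_state(); print(s["t"],s["eef_pos"],s["force"],s["grip_width"],s["grasp_force"])
ctrl.move_l([*k,190],vel=150)
ctrl.move_ptp([526.3,-136.8,150],DOWN(np.radians(174.3))); ctrl.hold(0.25)
p,d,c,s=shot("over"); print(s["t"],s["eef_pos"],s["grasp_force"])
cv2.imwrite("pics/overz.png",cv2.resize(p[160:440,180:460,::-1],None,fx=2,fy=2))
E
```

```text
12.9833 [472.06693484 178.37172622 119.04348923] [-0.43132774  0.03454515  0.45766137] 18.572087322882805 78.62276198342443
15.075 [ 526.51400375 -135.75878088  150.17575244] 78.60659413039684
```

View pics/overz.png

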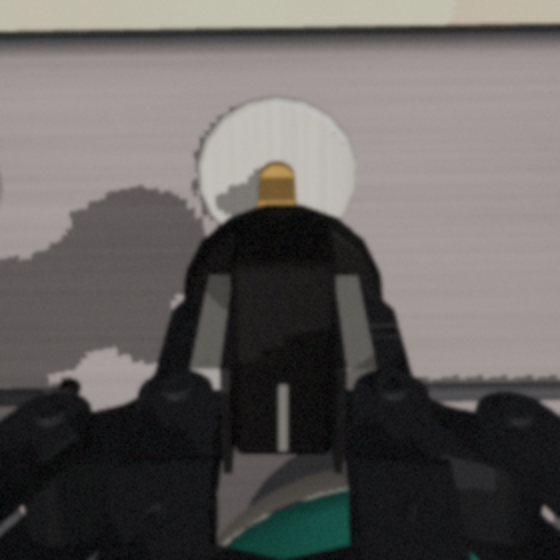

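The knob is held square and upright, with its pointer line at column 283 of the crop. The spindle is at column 277, about 1.5 mm to the -y side. I'll check the TCP's steady-state offset, then trim and insert under a force guard.

```bash
python3 - <<'E'
from h import *
R=DOWN(np.radians(174.3))
ctrl.move_l([526.3,-137.3,118],rot=R,vel=60); 
for i in range(4):
    ctrl.hold(0.1); s=sensors.read_state(); print(s["t"],s["eef_pos"].round(2),s["q"].round(4))
p,d,c,s=shot("over2"); h=p.astype(int); v,u=np.mgrid[0:480,0:640]
b=(h[...,0]-h[...,2]>50)&(np.hypot(u-318,v-240)<40); print("brass",u[b].min(),u[b].max(),np.median(u[b]),v[b].min(),v[b].max(),b.sum())
w=(h.min(-1)>120)&(v>335)&(v<390)&(abs(u-321)<12); print("line",u[w].mean(),w.sum())
for r in (265,270,275,280): 
    dk=np.where(h[r,240:400].max(-1)<60)[0]; print(r,240+dk.min() if len(dk) else None,240+dk.max() if len(dk) else None, d[r,321])
E
```

```text
15.9083 [ 526.73 -137.52  118.45] [-0.4144  0.2669  1.726  -0.      1.1476 -1.8856]
16.0083 [ 526.71 -137.49  118.52] [-0.4144  0.2667  1.7261  0.      1.1477 -1.8857]
16.1083 [ 526.6  -137.43  118.44] [-0.4143  0.2667  1.7263 -0.      1.1477 -1.8857]
16.2083 [ 526.47 -137.38  118.3 ] [-0.4144  0.2668  1.7265  0.      1.1477 -1.8856]
brass 317 325 321.0 260 262 20
line nan 0
265 307 335 158.20813
270 293 348 154.89178
275 287 354 149.78328
280 281 360 144.53424<stdin>:8: RuntimeWarning: Mean of empty slice.
  ret = ret.dtype.type(ret / rcount)
```

Lateral alignment is now within 0.3 mm. Inserting under guard.

```bash
python3 - <<'E'
from h import *
xy=[526.3,-137.3]
hit=ctrl.move_l([*xy,86],vel=30,threshold=12); ctrl.hold(0.1)
s=sensors.read_state(); print(hit,s["t"],s["eef_pos"].round(2),s["force"].round(2),s["wrist_torque"].round(2),s["grasp_force"])
if not hit:
    for z in (84,82.5,81,79.5,78,77,76):
        hit=ctrl.move_l([*xy,z],vel=20,threshold=25); ctrl.hold(0.1)
        s=sensors.read_state(); print(z,hit,round(s["t"],2),s["eef_pos"].round(2),s["force"].round(2),s["grasp_force"])
        if hit or s["force"][2]>20: break
E
```

```text
False 17.575 [ 526.46 -137.31   86.25] [-0.74  0.51 -0.47] [0.04 0.02 0.06] 78.61888596788049
84 False 17.93 [ 526.32 -137.29   83.97] [ 0.14  0.52 -0.42] 78.61724892631173
82.5 False 18.27 [ 526.32 -137.32   82.48] [ 0.65 -0.62 -0.27] 78.63212898373604
81 False 18.62 [ 526.53 -137.4    81.41] [-0.76  0.78  2.85] 78.91864327713847
79.5 False 18.98 [ 526.56 -137.39   79.78] [-0.5   1.13  4.52] 79.11141727119684
78 False 19.32 [ 526.58 -137.39   78.4 ] [-1.29 -0.16  5.59] 79.29964737966657
77 False 19.68 [ 526.61 -137.37   77.58] [-2.1   0.99  6.94] 79.40347217023373
76 False 20.02 [ 526.62 -137.43   77.18] [-2.61  0.57 10.62] 80.26830933988094
```

It went in with no resistance, the spring was felt from about 82 mm, and the stop is at about 77 mm. I'll add a little push margin, verify with one picture, and hand in.

```bash
python3 - <<'E'
from h import *
ctrl.move_l([526.3,-137.3,75],vel=20,threshold=30); ctrl.hold(0.5)
s=sensors.read_state(); print(round(s["t"],2),s["eef_pos"].round(2),s["force"].round(2),s["grasp_force"])
p,d=optics.grab_frame("side"); cv2.imwrite("pics/end.png",cv2.resize(p[230:390,260:440,::-1],None,fx=3,fy=3))
E
```

```text
20.77 [ 526.65 -137.43   77.04] [-5.11  1.2  15.43] 80.94625750556588
```

View pics/end.png

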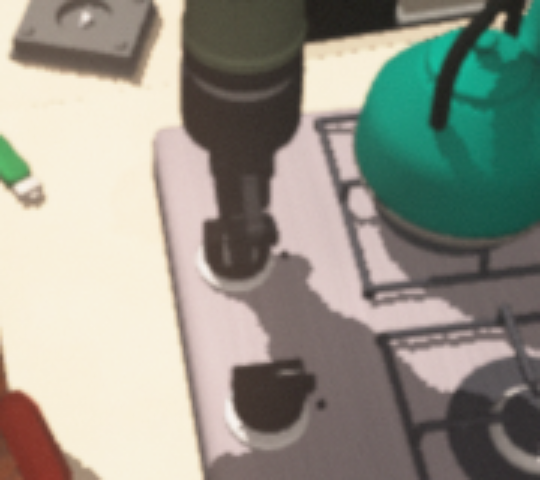

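The picture shows the knob seated down on its bezel at about (238,255) in the crop, gripper on it, pointer to the pip at (285,255). The kettle, lighter and screwdriver look undisturbed; the tape is out of this crop.

```bash
python3 -c "
from plant import ctrl
print(ctrl.finish_job())"
```

```text
the job is handed in; nothing more can be done
None
```

I fitted the knob on the bare spindle with its pointer to the off pip, pressed it to the stop (about 15 N) and handed the job in with the gripper still holding it; no verdict came back.

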